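# Unpack the microscope filter sliders

## Task

Press the thumb latch of the grey case so that its lid pops open, work every filter slider out of its snug slot by the protruding grip end, and put them all in the steel tray (lying or standing, as they come). Then push the lid down until it snaps shut, leaving the tray with the sliders flat on the bench and the glassware and other things around undisturbed.

Things in the scene. Friction and masses are not known exactly. Their poses are not given: they have to be found in the camera images.
- case: Fixed grey instrument case, 160 mm front to back (its x), 210 mm wide (its y), base 62 mm tall, 103 mm tall with the lid shut; origin at the centre of its underside, z up. Its front (-x, with the latch) roughly faces the robot; the lid is hinged along the far (+x) top edge.
- slot_row (a point): Mouth of the middle one of five snug slots in the grey foam inside the case (foam top 57 mm above the bench, all at case x = -22 mm), axes as the case's; the others lie 38 and 76 mm to either side along the case's y. Each slot is 29 mm along y and 46 mm deep; some are empty.
- lid (a joint): Sprung lid, a shell 41 mm deep; rad, 0 to 0.02 = shut and latched, 1.35 = fully open. It turns about point lid_hinge, axis along the case's y; opening lifts its front edge. Unlatched, it springs open in under 2 s and stays open (0.1 to 0.2 N m toward open); pushed right down it snaps under the latch, which takes about 5 N at the front edge.
- lid_hinge (a point): Point on the lid's hinge axis, in the middle of the case's far top edge, 62 mm above the bench; it does not move.
- lid_edge (a point): Middle of the lid's outer front top edge; shut, it lies 160 mm in front of and 41 mm above the hinge. The lid's smooth outer top face runs from here back toward the hinge, 160 mm long and 210 mm wide (a raised panel on it is 3.5 mm or less, look only).
- latch (a joint): Thumb latch at the middle of the case's front: a sprung rocker; angle in rad, 0 = at rest, 0.30 = pressed all the way. It lets the lid go between 0.15 and 0.2.
- latch_pad (a point): Centre of the top face of the latch's white thumb pad, 34 by 34 mm, jutting out in front of the case at its middle (case x = -135 mm), 55 mm above the bench at rest. Press it straight down about 10 to 13 mm; this takes 3 to 5 N.
- tray_in (a point): Centre of the inner floor of the loose steel tray: 170 by 140 mm outside (its x, y), 25 mm tall, walls and floor 4 mm thick; z up, 4 mm above the bench. It may stand left or right of the case.
- slider1_mid (a point): Centre of a loose filter slider: bar 14 mm thick (its x), 26 mm wide (y), 80 mm long (z), 75 g, with a round window and a black grip end at +z. Three or four are present, all alike, each upright in its slot, axes as the case's, the top 35 mm protruding. A sprung pad clamps its flat faces: pulling it out takes 8 to 15 N over 46 mm; 2 to 3 mm wiggles along the case's y help.
- slider2_mid (a point): Centre of a loose filter slider: bar 14 mm thick (its x), 26 mm wide (y), 80 mm long (z), 75 g, with a round window and a black grip end at +z. Three or four are present, all alike, each upright in its slot, axes as the case's, the top 35 mm protruding. A sprung pad clamps its flat faces: pulling it out takes 8 to 15 N over 46 mm; 2 to 3 mm wiggles along the case's y help.
- slider3_mid (a point): Centre of a loose filter slider: bar 14 mm thick (its x), 26 mm wide (y), 80 mm long (z), 75 g, with a round window and a black grip end at +z. Three or four are present, all alike, each upright in its slot, axes as the case's, the top 35 mm protruding. A sprung pad clamps its flat faces: pulling it out takes 8 to 15 N over 46 mm; 2 to 3 mm wiggles along the case's y help.
- slider4_mid (a point): Centre of a loose filter slider: bar 14 mm thick (its x), 26 mm wide (y), 80 mm long (z), 75 g, with a round window and a black grip end at +z. Three or four are present, all alike, each upright in its slot, axes as the case's, the top 35 mm protruding. A sprung pad clamps its flat faces: pulling it out takes 8 to 15 N over 46 mm; 2 to 3 mm wiggles along the case's y help.
- slider5_mid (a point): Centre of a loose filter slider: bar 14 mm thick (its x), 26 mm wide (y), 80 mm long (z), 75 g, with a round window and a black grip end at +z. Three or four are present, all alike, each upright in its slot, axes as the case's, the top 35 mm protruding. A sprung pad clamps its flat faces: pulling it out takes 8 to 15 N over 46 mm; 2 to 3 mm wiggles along the case's y help.
- dish_a: Bystander to be left alone: covered glass Petri dish, 82 mm across, 14 mm tall; origin at the centre of its underside.
- dish_b: Bystander to be left alone: covered glass Petri dish, 82 mm across, 14 mm tall; origin at the centre of its underside.
- bottle: Bystander to be left alone: amber glass bottle, 52 mm across, 110 mm tall; origin at the centre of its underside.
- beaker: Bystander to be left alone: glass beaker, 66 mm across, 85 mm tall; origin at the centre of its underside.
- flask: Bystander to be left alone: conical glass flask, 76 mm across, 110 mm tall; origin at the centre of its underside.
- slidebox: Bystander to be left alone: wooden slide box, 90 by 35 mm, 85 mm tall; origin at the centre of its underside.
- jar: Bystander to be left alone: glass specimen jar, 60 mm across, 75 mm tall; origin at the centre of its underside.
There are look-alikes about, which are no part of the job. Several things look just like the part that bears tray_in: the one meant starts farthest to the robot's right.

How it is judged:
On the way, in this order (a step that is already met when the one before it is completed fails the run):
1. the thumb latch is pressed (value of joint latch above 0.1 rad), for 0.02 s.
2. the lid has popped open (value of joint lid above 1.2 rad), for 0.2 s.
3. every slider is in the tray, the lid still open (x of slider1_mid in the frame of tray_in between -0.081 and 0.081 m and y of slider1_mid in the frame of tray_in between -0.066 and 0.066 m and z of slider1_mid in the frame of tray_in between 0 and 0.06 m and x of slider2_mid in the frame of tray_in between -0.081 and 0.081 m and y of slider2_mid in the frame of tray_in between -0.066 and 0.066 m and z of slider2_mid in the frame of tray_in between 0 and 0.06 m and x of slider3_mid in the frame of tray_in between -0.081 and 0.081 m and y of slider3_mid in the frame of tray_in between -0.066 and 0.066 m and z of slider3_mid in the frame of tray_in between 0 and 0.06 m and x of slider4_mid in the frame of tray_in between -0.081 and 0.081 m and y of slider4_mid in the frame of tray_in between -0.066 and 0.066 m and z of slider4_mid in the frame of tray_in between 0 and 0.06 m and x of slider5_mid in the frame of tray_in between -0.081 and 0.081 m and y of slider5_mid in the frame of tray_in between -0.066 and 0.066 m and z of slider5_mid in the frame of tray_in between 0 and 0.06 m and value of joint lid above 0.6 rad), for 0.2 s.
4. the lid is snapped shut (value of joint lid below 0.04 rad), for 0.2 s.
At the end, for the whole second after the job is handed in: Every slider that is present has its centre inside the tray's walls (within 81 mm by 66 mm of the middle of its floor, less than 60 mm above it) and is at rest, the tray is level within 0.1 rad, and the lid is shut (under 0.04 rad) (x of slider1_mid in the frame of tray_in between -0.081 and 0.081 m and y of slider1_mid in the frame of tray_in between -0.066 and 0.066 m and z of slider1_mid in the frame of tray_in between 0 and 0.06 m and x of slider2_mid in the frame of tray_in between -0.081 and 0.081 m and y of slider2_mid in the frame of tray_in between -0.066 and 0.066 m and z of slider2_mid in the frame of tray_in between 0 and 0.06 m and x of slider3_mid in the frame of tray_in between -0.081 and 0.081 m and y of slider3_mid in the frame of tray_in between -0.066 and 0.066 m and z of slider3_mid in the frame of tray_in between 0 and 0.06 m and x of slider4_mid in the frame of tray_in between -0.081 and 0.081 m and y of slider4_mid in the frame of tray_in between -0.066 and 0.066 m and z of slider4_mid in the frame of tray_in between 0 and 0.06 m and x of slider5_mid in the frame of tray_in between -0.081 and 0.081 m and y of slider5_mid in the frame of tray_in between -0.066 and 0.066 m and z of slider5_mid in the frame of tray_in between 0 and 0.06 m and value of joint lid below 0.04 rad and angle between tray_in's own z axis and vertical below 0.1 rad and linear speed of each of slider1, slider2, slider3, slider4, slider5 below 0.03 m/s); the robot touches nothing.
It fails at once if a bystander is moved more than 5 cm or tipped more than 0.5 rad (distance of any of dish_a, dish_b, bottle, beaker, flask, slidebox, jar from where it was at the start of the episode above 0.05 m or angle between any of dish_a, dish_b, bottle, beaker, flask, slidebox, jar's own z axis and vertical above 0.5 rad).
Of slider1, slider2, slider3, slider4, slider5 only 3 to 4 are there at a start; the rules pass over those that are not, and their reading is None.
At some moment in a run one of tray may be knocked a few centimetres aside while the robot is not near it.
Once in a run the grip may slacken for a moment while it holds something.
It also fails if it takes over 210 s, if anything falls off the work surface, if the arm or the gripper's body presses on something with over 40 N, if the wrist force passes 120 N, or if a joint passes its speed limit or range.

## Robot

A 6-joint arm with a two-finger parallel gripper is mounted at the origin on the work surface. World frame = base frame: x ahead of the robot, y to its left, z up, the work surface at z = 0. Lengths are in m, angles in rad, forces in N, time in s.
With the tool pointing down it reaches from about 0.425 to 0.95 m from the base axis. Payload 3.5 kg.
Tool frame: the origin (TCP) lies on the centre line of the jaws, within the pads' length; the fingertips stand 19 mm ahead of it and the grasp point (between the pads) is the TCP; z points along the fingers, y is the line along which they close (so a half turn about z gives the same grasp; the last joint's range is limited). The gripper opens to 85 mm and grips with 20 to 120 N. Pads are 22 mm wide; open, the fingers measure 114 mm over their backs; the gripper's body (76 mm by 85 mm) begins 54 mm behind the grasp point. The pads swing forward as they close: fully open they stand 13 mm farther back than shut.
Start: joints at [-1.47, 0.286, 1.577, -0, 1.279, -0.15], TCP at [0.168, -0.654, 0.25] pointing down, gripper open.
Joint ranges: [-2.77, 2.77], [-0.9, 2.22], [0.21, 2.48], [-1.53, 4.67], [0.24, 2.81], [-2.84, 2.84]. Speed limits (rad/s): [2.79, 2.79, 3.14, 3.14, 3.14, 3.14].

## Interface

Orientations are given as a unit quaternion [x, y, z, w].
In Python, from plant import status, cams, ctrl gives the robot as it stands.
- The arm moves only by the shell command python3 -m inch 'ROWS' [FORCE]. ROWS is JSON, a list of rows, each a list of 3 entries, a list of its own where there are three numbers: the opening, from -1 (shut) to 1 (fully open), then the shift along the tool's x, y, z in cm, then the turn about the tool's z in rad. In form: [[jaw, [dx, dy, dz], twist], ...]. A call has 1 to 20 rows; each row is the pose to reach, as a shift and turn from the pose commanded when the call began, along the tool's axes at that moment; what a row does not reach only later rows make up. A row lasts 1/10 s, in which the tool goes at most 50 mm and 8.59 degrees, less where a joint would pass 70% of its speed; a pose out of reach is approached as far as the arm can. A call with a gripper value outside its range is refused whole. The fingers move at their own pace and stop on an object; FORCE is the grip in N (left out, the last holds). Time passes only in rows, so rows that repeat a pose let the fingers close. It gives the time, the measured TCP pose, the force and the opening at its end, in the units of the state.
- status.get_state(): the state, without advancing time (a new reading comes with each control period).
- cams.read_camera(name): name is "scene" or "side" or "wrist"; returns the picture (480x640x3 uint8, blue, green, red); there is no depth.
- cams.calibration(name): a dict with "camera_matrix" (3x3 intrinsics, pixels), "cam_to_world" (4x4, takes a point from camera to world coordinates); the wrist camera has in their place "mount" (4x4, takes a point from camera to tool coordinates, whose origin is the TCP and whose axes are the flange's). Camera axes: x right, y down, z forward; pixel columns grow to the right and rows downward; lengths in m; the calibration is good to about 2 mm. A picture is of the moment at which its call begins: read the wrist's pose just before it. calibration takes no time and is no camera call.
- ctrl.sign_off(): hands the job in, once; it reports no verdict.
The state is a dict: "time": time; "qpos": joint angles; "dq": joint speeds; "joint_efforts": joint torques, N m; "eef_pos": TCP position; "tcp_rot": TCP orientation; "contact_force": force on the tool from outside, world axes, zero at the start; "wrist_torque": the same for the moment, N m; "opening": opening from 0.0 (shut) to 1.0 (fully open).
Only numpy, scipy, OpenCV 4.12 (cv2) and the standard library are available. Lean on these libraries where they do the work, as an engineer would, in place of code of your own. Each camera call takes 0.05 s, during which the arm holds its last target. There are 200 camera calls.

## Working session

There is one attempt and no reset: what is moved stays moved. The work goes in short steps, Python scripts to look and compute and a shell command to move; the robot and the scene stay as the last step left them, time stands still between calls to the robot, and variables do not carry over. Pictures are saved under pics/ and viewed, on a budget of 14 in all, crops included, one or two more only if the job needs it, and the job is handed in when it is done.

```bash
ls; mkdir -p pics; python3 - <<'E'
from plant import status,cams
import cv2
s=status.get_state();print(s['time'],s['eef_pos'],s['tcp_rot'],s['contact_force'],s['opening'])
for n in ['scene','side']:
    im=cams.read_camera(n);cv2.imwrite(f'pics/{n}0.png',im)
    c=cams.calibration(n);print(n,c['camera_matrix'],c['cam_to_world'])
print(cams.calibration('wrist'))
E
```

```text
pics
0.0 [ 0.1674955  -0.65325591  0.24893948] [ 9.92146333e-01  1.25077102e-01  2.42283320e-05 -1.17147196e-03] [ 0.80847899 -0.31120866  0.46600008] 1.0005056722427423
scene [[445.93201226   0.         325.10812254]
 [  0.         445.93201226 246.86503325]
 [  0.           0.           1.        ]] [[ 2.37045519e-02  6.11294349e-01 -7.91048237e-01  1.33042923e+00]
 [ 9.99569024e-01 -7.86495964e-04  2.93453094e-02 -1.89354419e-02]
 [ 1.73164656e-02 -7.91402931e-01 -6.11049540e-01  7.03766016e-01]
 [ 0.00000000e+00  0.00000000e+00  0.00000000e+00  1.00000000e+00]]
side [[623.41332867   0.         321.03417436]
 [  0.         623.41332867 235.44609781]
 [  0.           0.           1.        ]] [[-0.96681081 -0.20265902  0.15558338  0.26062527]
 [-0.25541909  0.7519737  -0.60769782  1.01936864]
 [ 0.00616084 -0.62726778 -0.77877928  1.39518771]
 [ 0.          0.          0.          1.        ]]
{'camera_matrix': array([[358.17512882,   0.        , 306.78424262],
       [  0.        , 358.17512882, 240.96668069],
       [  0.        ,   0.        ,   1.        ]]), 'mount': array([[ 1.82137494e-03, -9.64238533e-01, -2.65029686e-01,
         6.55255130e-02],
       [ 9.99998139e-01,  1.58746359e-03,  1.09677522e-03,
         6.65808343e-04],
       [-6.36827949e-04, -2.65031191e-01,  9.64239629e-01,
        -1.23390352e-01],
       [ 0.00000000e+00,  0.00000000e+00,  0.00000000e+00,
         1.00000000e+00]])}
```

View pics/scene0.png

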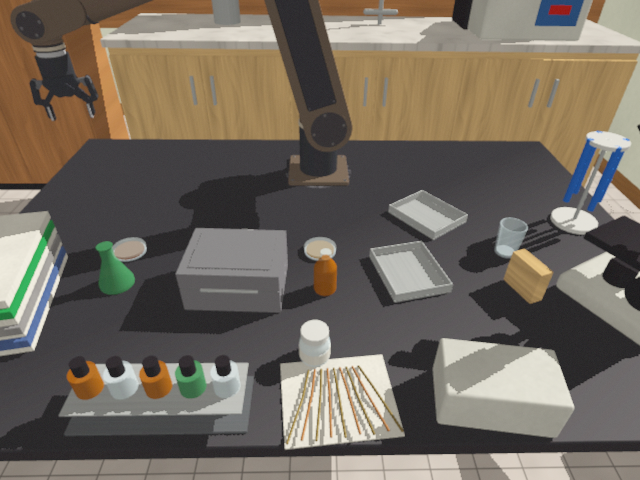

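View pics/side0.png

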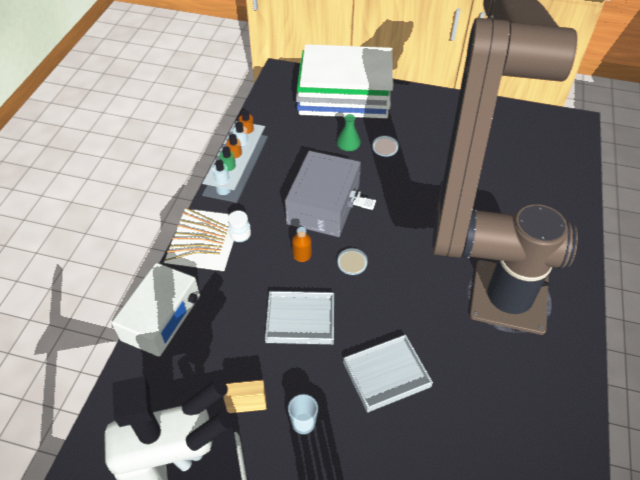

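The scene view shows the case at (235,268), trays at (428,213) and (410,270), the bottle at (325,272) and the dishes at (130,250) and (320,248). The side view shows the case at (323,192), the white pad at (363,201), and trays at (300,317) and (388,372).

```bash
cat > h.py <<'E'
import numpy as np,cv2
from plant import status,cams
from scipy.spatial.transform import Rotation as R
def cam(n,s=None):
    c=cams.calibration(n);K=np.array(c['camera_matrix'])
    if n=='wrist':
        T=np.eye(4);T[:3,:3]=R.from_quat(s['tcp_rot']).as_matrix();T[:3,3]=s['eef_pos'];return K,T@np.array(c['mount'])
    return K,np.array(c['cam_to_world'])
def ray(n,uv,z,s=None):
    K,T=cam(n,s);d=T[:3,:3]@np.linalg.inv(K)@np.array([*uv,1.]);o=T[:3,3]
    return o+d*(z-o[2])/d[2]
def proj(n,p,s=None):
    K,T=cam(n,s);q=K@(T[:3,:3].T@(np.array(p)-T[:3,3]));return q[:2]/q[2]
def tool(p,s,q=None):  # world target -> tool shift cm
    M=R.from_quat(s['tcp_rot']).as_matrix();return M.T@(np.array(p)-s['eef_pos'])*100
E
python3 - <<'E'
from h import *
print('pad',ray('side',(363,201),.055)[:2])
for n,z,pts in [('side',.0,[(302,232),(246,393)]),('side',.025,[(300,318),(388,372)]),('scene',.0,[(130,250),(320,250)]),('scene',.025,[(428,213),(410,270)])]:
    for p in pts: print(n,p,ray(n,p,z)[:2].round(3))
im=cv2.imread('pics/side0.png')
b=im.astype(int);g=b.max(2)-b.min(2)
# lid/case segmentation
m=((g<30)&(b.mean(2)>70)&(b.mean(2)<170)).astype(np.uint8)*255
mm=np.zeros_like(m);mm[145:245,275:365]=m[145:245,275:365]
cn=max(cv2.findContours(mm,0,2)[0],key=cv2.contourArea);print(cv2.contourArea(cn),cv2.approxPolyDP(cn,4,True)[:,0].tolist())
w=((g<25)&(b.mean(2)>150)).astype(np.uint8)*255
for x0,y0,x1,y1 in [(255,280,345,352),(335,325,440,418),(345,180,385,220)]:
    q=np.zeros_like(w);q[y0:y1,x0:x1]=w[y0:y1,x0:x1]
    cn=np.vstack(cv2.findContours(q,0,2)[0]);r=cv2.minAreaRect(cn);print('tray/pad rect',r,cv2.boxPoints(r).tolist())
crop=np.hstack([cv2.resize(im[140:250,270:390],(400,367),interpolation=2),cv2.resize(im[280:420,255:440],(400,303),interpolation=2)[:, :].copy() if 0 else cv2.resize(im[280:410,255:397],(400,367),interpolation=2)])
cv2.imwrite('pics/crop1.png',crop)
E
```

```text
pad [ 0.44389114 -0.18158574]
side (302, 232) [ 0.596 -0.067]
side (246, 393) [0.589 0.444]
side (300, 318) [0.517 0.225]
side (388, 372) [0.272 0.315]
scene (130, 250) [ 0.432 -0.479]
scene (320, 250) [0.432 0.001]
scene (428, 213) [0.298 0.304]
scene (410, 270) [0.541 0.211]
4651.5 [[308, 151], [285, 199], [286, 224], [296, 225], [296, 232], [303, 226], [306, 233], [308, 229], [339, 237], [350, 208], [364, 208], [353, 205], [349, 196], [354, 190], [354, 196], [359, 191], [364, 197], [356, 192], [360, 161]]
tray/pad rect ((298.9999694824219, 317.4999694824219), (50.99999237060547, 67.99998474121094), 90.0) [[264.9999694824219, 291.9999694824219], [332.9999694824219, 291.9999694824219], [332.9999694824219, 342.9999694824219], [264.9999694824219, 342.9999694824219]]
tray/pad rect ((388.3320617675781, 371.57598876953125), (59.061092376708984, 73.51500701904297), 68.38521575927734) [[343.28131103515625, 357.6621398925781], [411.6268310546875, 330.5818176269531], [433.3828125, 385.4898376464844], [365.03729248046875, 412.5701599121094]]
tray/pad rect ((361.6009216308594, 199.83029174804688), (26.914918899536133, 13.505351066589355), 16.699243545532227) [[346.7706298828125, 202.43121337890625], [350.6513671875, 189.49542236328125], [376.43121337890625, 197.2293701171875], [372.55047607421875, 210.1651611328125]]
```

View pics/crop1.png

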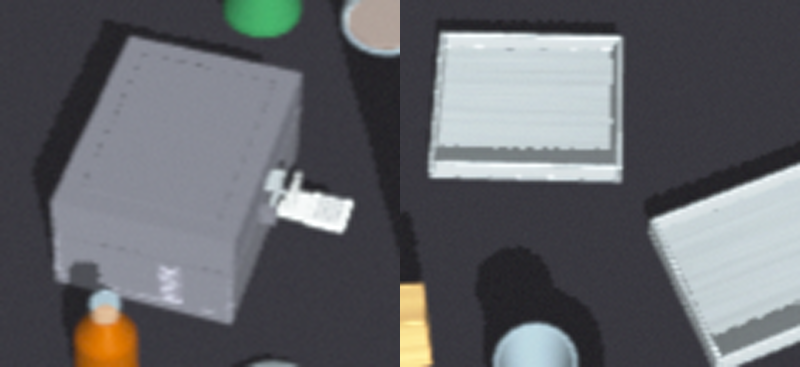

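```bash
python3 - <<'E'
from h import *
c=lambda u,v:(270+u*120/400,140+v*110/367)
P=[ray('side',c(*p),.103)[:2] for p in [(128,37),(301,73),(238,243),(52,202)]]
print(np.round(P,3),np.mean(P,0))
Q=[np.linalg.norm(P[i]-P[(i+1)%4]) for i in range(4)];print(Q)
d=(P[0]-P[1])+(P[3]-P[2]);a=np.arctan2(d[1],d[0]);d2=(P[2]-P[1])+(P[3]-P[0]);print(a,np.arctan2(-d2[0],d2[1]))
print('base corner',ray('side',c(232,323),0)[:2],'pad',ray('side',c(327,212),.055)[:2])
x=np.array([np.cos(a),np.sin(a)]);C=np.mean(P,0);print('pad pred',C-.135*x)
s=status.get_state()
print('tray box', [ray('side',p,.0 if 0 else .025)[:2].round(3) for p in [(265,291),(333,292),(333,334),(264.5,334)]])
E
```

```text
[[ 0.638 -0.292]
 [ 0.478 -0.288]
 [ 0.485 -0.08 ]
 [ 0.646 -0.084]] [ 0.56180433 -0.18602847]
[np.float64(0.15968585242790292), np.float64(0.20742097536309223), np.float64(0.16083701176647097), np.float64(0.20808574802087826)]
-0.02379361523738364 -0.036411328811611174
base corner [ 0.48663078 -0.07832276] pad [ 0.42758613 -0.17579546]
pad pred [ 0.42684254 -0.18281663]
tray box [array([0.629, 0.17 ]), array([0.455, 0.127]), array([0.425, 0.249]), array([0.59 , 0.293])]
```

```bash
python3 - <<'E'
from h import *
s=status.get_state();print(tool([.42,-.18,.2],s).round(1))
E
```

```text
[ 36.2 -39.6   5. ]
```

```bash
python3 -m inch '[[-1,[3,-3.3,0],-0.1],[-1,[6,-6.6,0],-0.24],[-1,[9,-10,0],-0.38],[-1,[12,-13.2,0],-0.52],[-1,[15,-16.5,0],-0.66],[-1,[18,-20,0],-0.8],[-1,[21,-23,1],-0.94],[-1,[24,-26,2],-1.08],[-1,[27,-29.5,3],-1.2],[-1,[30,-33,4],-1.29],[-1,[33,-36,5],-1.29],[-1,[36.2,-39.6,5],-1.29],[-1,[36.2,-39.6,5],-1.29],[-1,[36.2,-39.6,5],-1.29],[-1,[36.2,-39.6,5],-1.29]]' 40
python3 - <<'E'
from h import *
s=status.get_state();im=cams.read_camera('wrist');cv2.imwrite('pics/w1.png',im)
print(s['eef_pos'],s['tcp_rot'],s['qpos'])
print('pad pred',proj('wrist',[.427,-.18,.055],s))
E
```

```text
time: 1.6
eef_pos: [0.4197, -0.1809, 0.2003]
tcp_rot: [0.718, 0.696, -0.0, 0.0]
contact_force: [-0.2, 0.3, 0.5]
opening: 0.004
[ 0.41971254 -0.18093385  0.20027693] [ 7.17830012e-01  6.96218389e-01 -1.69556977e-04  4.51553784e-06] [-6.29440895e-01 -1.61175695e-01  2.14174944e+00 -3.65986142e-04
  1.16106782e+00 -5.98730453e-01]
pad pred [317.66367653 229.44166284]
```

View pics/w1.png

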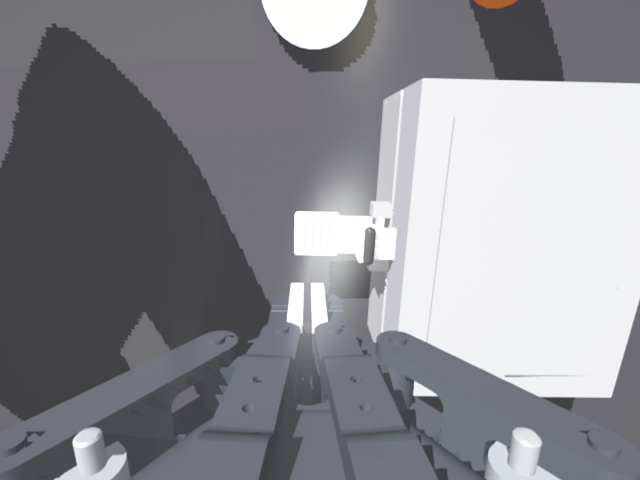

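The pad spans (295–340, 212–255) with its centre at (317,234). The lid's top front edge runs from (421,84) to (404,388).

```bash
python3 - <<'E'
from h import *
s=status.get_state()
p=ray('wrist',(317,234),.055,s);print(p)
print([ray('wrist',q,.055,s)[:2].round(4) for q in [(295,234),(340,234),(317,212),(317,255)]])
im=cv2.imread('pics/w1.png',0)
print([ (r,np.round(im[r,395:450].astype(int)).tolist()) for r in (110,360)])
a,b=[ray('wrist',q,.103,s) for q in [(421,84),(404,388)]];print(a,b,np.linalg.norm(a-b),'yaw',np.arctan2((b-a)[0],-(b-a)[1]))
E
```

```text
[ 0.42629039 -0.18402749  0.055     ]
[array([ 0.4093, -0.1835]), array([ 0.4441, -0.1846]), array([ 0.4267, -0.1668]), array([ 0.4259, -0.2011])]
[(110, [200, 200, 200, 202, 231, 243, 231, 208, 201, 201, 201, 201, 201, 201, 201, 201, 201, 201, 201, 201, 201, 201, 201, 202, 227, 242, 245, 245, 245, 244, 245, 244, 245, 245, 245, 245, 245, 244, 244, 244, 244, 244, 244, 244, 243, 244, 244, 244, 244, 244, 243, 243, 244, 243, 243]), (360, [120, 119, 119, 119, 119, 119, 119, 119, 119, 119, 118, 118, 118, 117, 117, 117, 117, 117, 117, 117, 117, 117, 117, 117, 117, 116, 117, 117, 116, 117, 117, 116, 117, 118, 118, 117, 118, 116, 117, 117, 117, 116, 117, 117, 116, 117, 117, 117, 117, 117, 117, 117, 117, 118, 117])]
[ 0.48648049 -0.08528191  0.103     ] [ 0.48538217 -0.28811453  0.103     ] 0.20283559118503608 yaw -0.005414889614598721
```

```bash
python3 -m inch '[[-1,[-0.3,0,4],0],[-1,[-0.3,0,8],0],[-1,[-0.3,0,11],0],[-1,[-0.3,0,12],0],[-1,[-0.3,0,12.4],0],[-1,[-0.3,0,12.8],0],[-1,[-0.3,0,13.2],0],[-1,[-0.3,0,13.6],0],[-1,[-0.3,0,13.9],0],[-1,[-0.3,0,13.9],0],[-1,[-0.3,0,13.9],0]]'
```

```text
time: 2.75
eef_pos: [0.4202, -0.1838, 0.0622]
tcp_rot: [0.717, 0.697, -0.0, 0.001]
contact_force: [-2.9, -0.7, 5.1]
opening: -0.0
```

```bash
python3 -m inch '[[-1,[0,0,0],0],[-1,[0,0,0],0],[-1,[0,0,-3],0],[-1,[0,0,-7],0],[-1,[0,0,-12],0],[-1,[0,0,-17],0],[-1,[0,0,-20],0],[-1,[0,0,-20],0],[-1,[0,0,-20],0],[-1,[0,0,-20],0],[-1,[0,0,-20],0],[-1,[0,0,-20],0],[-1,[0,0,-20],0],[-1,[0,0,-20],0]]'
python3 - <<'E'
from h import *
s=status.get_state();im=cams.read_camera('side')
cv2.imwrite('pics/s2.png',cv2.resize(im[100:360,230:450],(660,780))[:600])
print(s['time'],s['eef_pos'])
E
```

```text
time: 4.15
eef_pos: [0.4197, -0.1833, 0.2608]
tcp_rot: [0.718, 0.696, -0.0, -0.001]
contact_force: [0.1, -1.1, 0.1]
opening: 0.0
4.15 [ 0.41973626 -0.18334437  0.26082114]
```

View pics/s2.png

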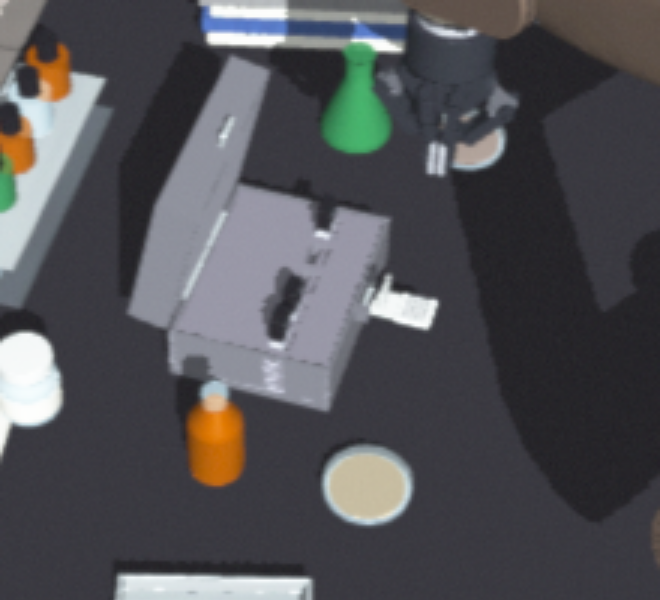

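The lid stands open. Sliders are visible at one near and one far part of the slot row, so I'm moving above it for a wrist look.

```bash
python3 -m inch '[[-1,[-1,4,0],0],[-1,[-3,8,0],0],[-1,[-4.5,12.1,0],0],[-1,[-4.5,12.1,0],0],[-1,[-4.5,12.1,0],0],[-1,[-4.5,12.1,0],0]]'
python3 - <<'E'
from h import *
s=status.get_state();im=cams.read_camera('wrist');cv2.imwrite('pics/w2.png',im)
print(s['eef_pos'],s['tcp_rot'])
for k in range(-2,3): print(k,proj('wrist',[.539,-.186+.038*k,.092],s).round(0))
E
```

```text
time: 4.8
eef_pos: [0.5388, -0.2316, 0.2613]
tcp_rot: [0.718, 0.696, -0.0, -0.0]
contact_force: [0.5, -0.1, 0.1]
opening: 0.001
[ 0.53883435 -0.23161386  0.26131644] [ 7.17595052e-01  6.96460522e-01 -7.00259768e-05 -2.78733865e-04]
-2 [309. 259.]
-1 [308. 215.]
0 [307. 169.]
1 [305. 119.]
2 [304.  65.]
```

View pics/w2.png

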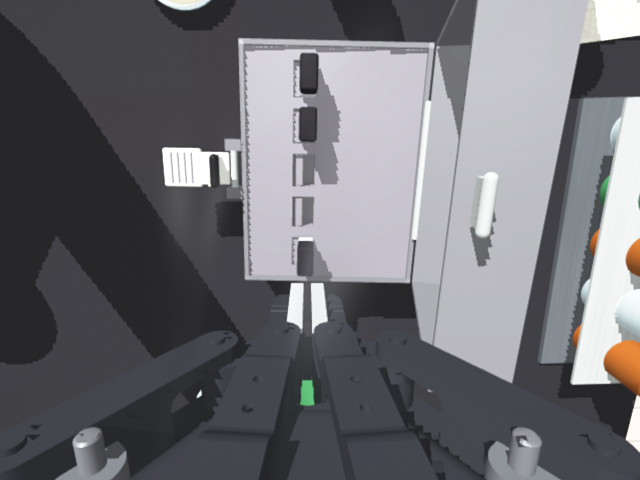

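Black sliders sit at (309,72), (308,123) and (305,256), in slots +2, +1 and −2. The slots at (303,170) and (303,210) are empty.

```bash
python3 - <<'E'
from h import *
s=status.get_state();im=cv2.imread('pics/w2.png');g=im.max(2)
m=(g<70).astype(np.uint8)
for (r0,r1) in [(48,98),(102,145),(236,278)]:
    q=np.zeros_like(m);q[r0:r1,285:330]=m[r0:r1,285:330]
    c=max(cv2.findContours(q,0,2)[0],key=cv2.contourArea);x,y,w,h=cv2.boundingRect(c)
    print((x,y,w,h),ray('wrist',(x,y),.092,s)[:2].round(4),ray('wrist',(x+w,y+h),.092,s)[:2].round(4))
# foam/case inner corners at z=.062 rim
P=[ray('wrist',q,.062,s)[:2].round(4) for q in [(239,40),(434,43),(410,282),(246,279)]];print(P,np.mean(P,0))
E
```

```text
(300, 54, 18, 40) [ 0.5362 -0.1023] [ 0.549  -0.1304]
(300, 108, 17, 34) [ 0.535 -0.14 ] [ 0.5475 -0.1656]
(299, 242, 5, 6) [ 0.5306 -0.247 ] [ 0.5346 -0.2525]
[array([ 0.4868, -0.0842]), array([ 0.6449, -0.0908]), array([ 0.6355, -0.2985]), array([ 0.4773, -0.2909])] [ 0.561125 -0.1911  ]
```

```bash
python3 -m inch '[[0.1,[3,0,0],0.01],[0.1,[6,0,0],0.01],[0.1,[8.1,-0.1,0],0.01],[0.1,[8.1,-0.1,4],0.01],[0.1,[8.1,-0.1,8],0.01],[0.1,[8.1,-0.1,12],0.01],[0.1,[8.1,-0.1,14.5],0.01],[0.1,[8.1,-0.1,16.5],0.01],[0.1,[8.1,-0.1,18.1],0.01],[0.1,[8.1,-0.1,18.1],0.01]]' 80
python3 - <<'E'
from h import *
s=status.get_state();print(s['eef_pos'],s['opening'])
E
python3 -m inch '[[-1,[0,0,0],0],[-1,[0,0,0],0],[-1,[0,0,0],0],[-1,[0,0,0],0],[-1,[0,0,0],0],[-1,[0,0,0],0]]' 80
```

```text
time: 5.85
eef_pos: [0.539, -0.1502, 0.0787]
tcp_rot: [0.721, 0.693, -0.001, -0.002]
contact_force: [0.2, 0.1, -0.0]
opening: 0.549
[ 0.53900652 -0.15023697  0.07868808] 0.5490164758358189
time: 6.45
eef_pos: [0.5417, -0.1515, 0.0824]
tcp_rot: [0.721, 0.693, 0.0, 0.001]
contact_force: [-3.2, 0.1, 6.5]
opening: 0.15
```

```bash
python3 -m inch '[[-1,[0.25,0,-0.3],0],[-1,[-0.25,0,-0.6],0],[-1,[0.25,0,-1],0],[-1,[-0.25,0,-1.4],0],[-1,[0.25,0,-1.8],0],[-1,[-0.25,0,-2.2],0],[-1,[0.25,0,-2.6],0],[-1,[-0.25,0,-3],0],[-1,[0.25,0,-3.4],0],[-1,[-0.25,0,-3.8],0],[-1,[0.2,0,-4.2],0],[-1,[0,0,-4.6],0],[-1,[0,0,-5],0],[-1,[0,0,-7],0],[-1,[0,0,-10],0],[-1,[0,0,-14],0],[-1,[0,0,-17],0],[-1,[0,0,-17],0],[-1,[0,0,-17],0]]' 80
python3 - <<'E'
from h import *
s=status.get_state();im=cams.read_camera('wrist');cv2.imwrite('pics/w3.png',im)
im2=cams.read_camera('side');cv2.imwrite('pics/s3.png',im2)
print(s['contact_force'])
b=im2.astype(int);g=b.max(2)-b.min(2);w=((g<25)&(b.mean(2)>150)).astype(np.uint8)
q=np.zeros_like(w);q[270:360,240:338]=w[270:360,240:338];c=max(cv2.findContours(q,0,2)[0],key=cv2.contourArea);print(cv2.boundingRect(c))
print(tool([.525,.21,.25],s).round(2))
cv2.imwrite('pics/c3.png',np.hstack([cv2.resize(im,(400,300)),cv2.resize(im2[130:370,220:460],(400,300),interpolation=2)]))
E
```

```text
time: 8.35
eef_pos: [0.5405, -0.1507, 0.2512]
tcp_rot: [0.721, 0.693, -0.0, 0.0]
contact_force: [-0.7, -0.5, -1.5]
opening: 0.146
[-0.71894945 -0.45719199 -1.52018628]
(265, 292, 69, 52)
[35.98 -2.98  0.11]
```

View pics/c3.png

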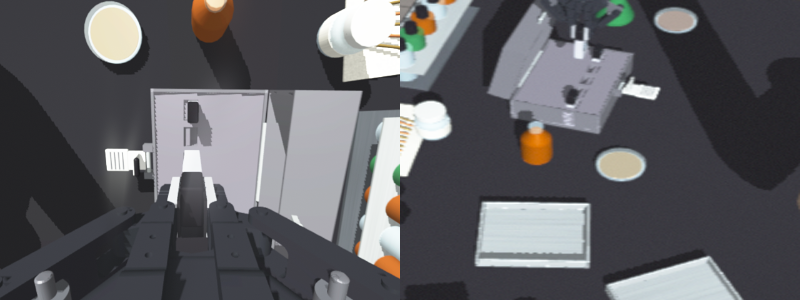

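The slider is held in the jaws at (190,200) of the left half, and the tray is in place at (533,235) in the right half.

```bash
python3 -m inch '[[-1,[3,0,0],0],[-1,[7,-0.5,0],0],[-1,[11,-1,0],0],[-1,[15,-1.5,0],0],[-1,[19,-2,0],0],[-1,[23,-2.5,0],0],[-1,[26,-3,0],0],[-1,[28,-3,0],0],[-1,[28,-3,0],0],[-1,[28,-3,0],0],[-1,[28,-3,0],0]]'
python3 - <<'E'
from h import *
s=status.get_state();im=cams.read_camera('wrist');cv2.imwrite('pics/w4.png',im);print(s['eef_pos'],s['tcp_rot'])
E
```

```text
time: 9.55
eef_pos: [0.5217, 0.1291, 0.2493]
tcp_rot: [0.721, 0.693, -0.001, -0.001]
contact_force: [-0.1, 0.4, -0.0]
opening: 0.145
[0.52171423 0.129066   0.24926691] [ 7.21403465e-01  6.92514098e-01 -9.80417419e-04 -5.50499835e-04]
```

View pics/w4.png

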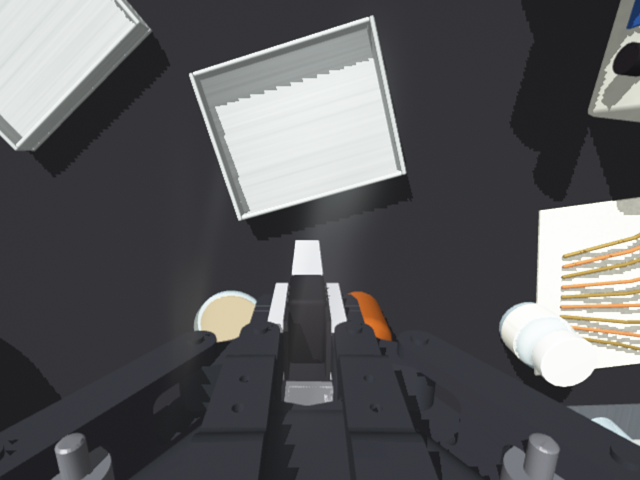

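The target tray's rim corners are at (192,75), (372,17), (405,173) and (239,219).

```bash
cat >> h.py <<'E'
def tray(pts,s):
    P=np.array([ray('wrist',q,.025,s)[:2] for q in pts]);c=P.mean(0);d=P[1]-P[0]+P[2]-P[3];a=np.arctan2(d[1],d[0])
    print(P.round(3).tolist(),[np.linalg.norm(P[i]-P[i-1]).round(3) for i in range(4)],'c',c,'yaw',a);return c,a
E
python3 - <<'E'
from h import *
s=status.get_state()
c,a=tray([(192,75),(372,17),(405,173),(239,219)],s)
e=np.array([np.cos(a),np.sin(a)])
for k in(-.04,0,.04): p=c+k*e;print(k,p,tool([*p,.077],s).round(2))
E
```

```text
[[0.423, 0.257], [0.583, 0.296], [0.616, 0.163], [0.453, 0.124]] [np.float64(0.136), np.float64(0.165), np.float64(0.137), np.float64(0.167)] c [0.51877347 0.20999608] yaw 0.23701895648356186
-0.04 [0.47989178 0.20060384] [ 7.   -4.47 17.26]
0 [0.51877347 0.20999608] [ 8.1  -0.62 17.26]
0.04 [0.55765516 0.21938831] [ 9.2   3.22 17.25]
```

```bash
python3 - <<'E'
from h import *
s=status.get_state();c=np.array([.519,.210]);a=.237
e=np.array([np.cos(a),np.sin(a)]);n=np.array([-e[1],e[0]])
for k,l in((.045,-.03),(-.045,-.03),(0,.03)): p=c+k*e+l*n;print(k,p,tool([*p,.077],s).round(2))
E
```

```text
0.045 [0.56978573 0.19140404] [ 6.45  4.55 17.25]
-0.045 [0.48230152 0.17027316] [ 3.98 -4.1  17.26]
0 [0.51195637 0.2391614 ] [10.98 -1.43 17.26]
```

```bash
python3 -m inch '[[-1,[3,2,0],-0.14],[-1,[6.4,4.5,0],-0.28],[-1,[6.4,4.5,4],-0.28],[-1,[6.4,4.5,8],-0.28],[-1,[6.4,4.5,12],-0.28],[-1,[6.4,4.5,15],-0.28],[-1,[6.4,4.5,16.5],-0.28],[-1,[6.4,4.5,17],-0.28],[-1,[6.4,4.5,17.2],-0.28],[-1,[6.4,4.5,17.2],-0.28]]'
```

```text
time: 10.6
eef_pos: [0.571, 0.1921, 0.0801]
tcp_rot: [0.618, 0.787, 0.001, 0.001]
contact_force: [-0.4, -0.0, -1.3]
opening: 0.152
```

```bash
python3 -m inch '[[-1,[0,0,0.15],0],[-1,[0,0,0.3],0],[-1,[0,0,0.3],0]]'; python3 -m inch '[[-1,[0,0,0.15],0],[-1,[0,0,0.3],0],[-1,[0,0,0.3],0]]'
```

```text
time: 10.9
eef_pos: [0.5699, 0.1922, 0.0759]
tcp_rot: [0.617, 0.787, 0.0, 0.0]
contact_force: [-0.9, -0.4, 0.5]
opening: 0.147
time: 11.2
eef_pos: [0.5703, 0.1923, 0.0753]
tcp_rot: [0.617, 0.787, -0.0, 0.0]
contact_force: [-4.2, -0.7, 11.5]
opening: 0.147
```

```bash
python3 -m inch '[[-1,[0,0,-0.2],0],[-0.5,[0,0,-0.2],0],[-0.3,[0,0,-0.2],0],[-0.2,[0,0,-0.2],0],[-0.2,[0,0,-0.2],0],[-0.2,[0,0,-1],0],[-0.2,[0,0,-3],0],[-0.2,[0,0,-7],0],[-0.2,[0,0,-12],0],[-0.2,[0,0,-17],0],[-0.2,[0,0,-17],0],[-0.2,[0,0,-17],0]]'
python3 - <<'E'
from h import *
s=status.get_state();im=cams.read_camera('side')
cv2.imwrite('pics/s4.png',cv2.resize(im[130:370,220:460],(600,600),interpolation=2))
print(s['eef_pos'],s['opening'],tool([.542,-.113,.25],s).round(2))
E
```

```text
time: 12.4
eef_pos: [0.5705, 0.1923, 0.2451]
tcp_rot: [0.617, 0.787, 0.002, 0.002]
contact_force: [0.1, 0.1, -0.9]
opening: 0.397
[0.57054506 0.19228665 0.24514861] 0.396635392387529 [-28.97 -10.03  -0.52]
```

View pics/s4.png

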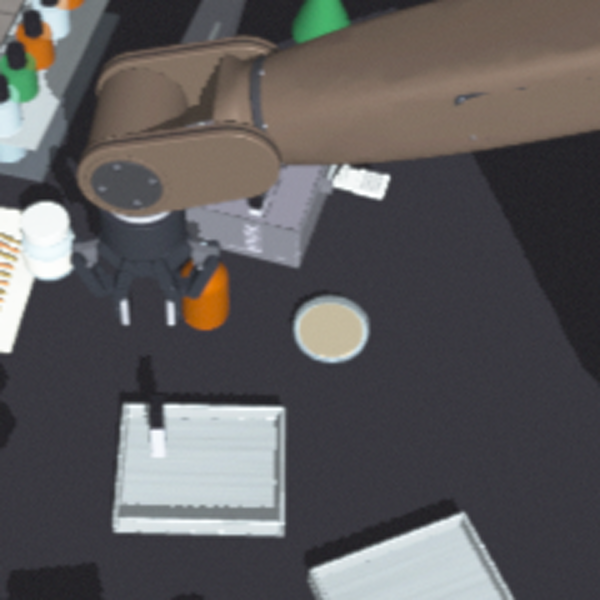

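The slider stands in the tray at (157,425). Next is slot +2.

```bash
python3 -m inch '[[-0.2,[-4,-1.3,0],0.1],[-0.2,[-8,-2.8,0],0.2],[-0.2,[-12,-4.1,0],0.28],[-0.2,[-16,-5.5,0],0.28],[-0.2,[-20,-7,0],0.28],[-0.2,[-24,-8.5,0],0.28],[-0.2,[-29,-10,0],0.28],[-0.2,[-29,-10,0],0.28],[-0.2,[-29,-10,0],0.28],[-0.2,[-29,-10,0],0.28]]'
python3 - <<'E'
from h import *
s=status.get_state();im=cams.read_camera('wrist');cv2.imwrite('pics/w5.png',im)
print(s['eef_pos'],s['opening'],tool([.542,-.113,.08],s).round(2),2*s['tcp_rot'][0]*s['tcp_rot'][1])
E
python3 -c "
import cv2;im=cv2.imread('pics/w5.png');cv2.imwrite('pics/w5c.png',im[100:480,120:520])"
```

```text
time: 13.45
eef_pos: [0.5408, -0.1123, 0.2406]
tcp_rot: [0.721, 0.693, -0.0, -0.002]
contact_force: [-0.6, 0.2, -0.5]
opening: 0.399
[ 0.54075429 -0.11233983  0.24063596] 0.39902680873506896 [-0.09  0.17 16.06] 0.9992133056749094
```

View pics/w5c.png

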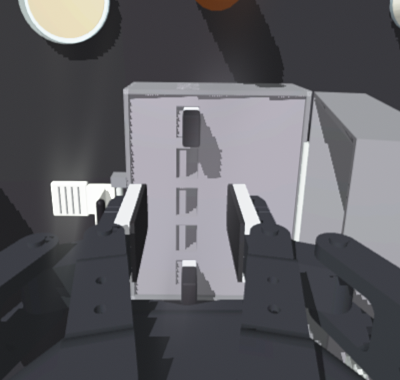

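The slider in slot +2 is at crop (191,127) and the jaws at (130–245,220) straddle its line, so I can descend.

```bash
python3 -m inch '[[-0.2,[-0.1,0.1,4],0],[-0.2,[-0.1,0.1,8],0],[-0.2,[-0.1,0.1,11],0],[-0.2,[-0.1,0.1,13.5],0],[-0.2,[-0.1,0.1,15],0],[-0.2,[-0.1,0.1,15.8],0],[-0.2,[-0.1,0.1,15.8],0],[-1,[-0.1,0.1,15.8],0],[-1,[-0.1,0.1,15.8],0],[-1,[-0.1,0.1,15.8],0],[-1,[-0.1,0.1,15.8],0],[-1,[-0.1,0.1,15.8],0]]' 80
```

```text
time: 14.7
eef_pos: [0.5435, -0.1146, 0.0861]
tcp_rot: [0.721, 0.693, 0.001, 0.001]
contact_force: [-0.8, 0.8, 6.5]
opening: 0.143
```

```bash
python3 -m inch '[[-1,[0.25,0,-0.3],0],[-1,[-0.25,0,-0.6],0],[-1,[0.25,0,-1],0],[-1,[-0.25,0,-1.4],0],[-1,[0.25,0,-1.8],0],[-1,[-0.25,0,-2.2],0],[-1,[0.25,0,-2.6],0],[-1,[-0.25,0,-3],0],[-1,[0.25,0,-3.4],0],[-1,[-0.25,0,-3.8],0],[-1,[0.2,0,-4.2],0],[-1,[0,0,-4.6],0],[-1,[0,0,-5],0],[-1,[0,0,-7],0],[-1,[0,0,-10],0],[-1,[0,0,-14],0],[-1,[0,0,-17],0],[-1,[0,0,-17],0],[-1,[0,0,-17],0]]' 80
python3 - <<'E'
from h import *
s=status.get_state();print(tool([.52,.13,.25],s).round(2),s['opening'])
E
```

```text
time: 16.6
eef_pos: [0.542, -0.1142, 0.2548]
tcp_rot: [0.721, 0.693, -0.0, 0.0]
contact_force: [-1.5, 0.3, -1.2]
opening: 0.144
[24.31 -3.17  0.47] 0.1442018041738847
```

```bash
python3 -m inch '[[-1,[3,0,0],0],[-1,[7,-0.5,0],0],[-1,[11,-1,0],0],[-1,[15,-1.5,0],0],[-1,[19,-2.5,0],0],[-1,[22,-3,0],0],[-1,[24.3,-3.2,0],0],[-1,[24.3,-3.2,0],0],[-1,[24.3,-3.2,0],0],[-1,[24.3,-3.2,0],0]]'
python3 - <<'E'
from h import *
s=status.get_state();im=cams.read_camera('wrist');cv2.imwrite('pics/w6.png',im);print(s['eef_pos'],s['opening'])
E
```

```text
time: 17.6
eef_pos: [0.5196, 0.1289, 0.253]
tcp_rot: [0.721, 0.693, -0.001, -0.001]
contact_force: [-0.6, -0.4, -0.0]
opening: 0.147
[0.51961795 0.1288521  0.25304601] 0.146743610148931
```

View pics/w6.png

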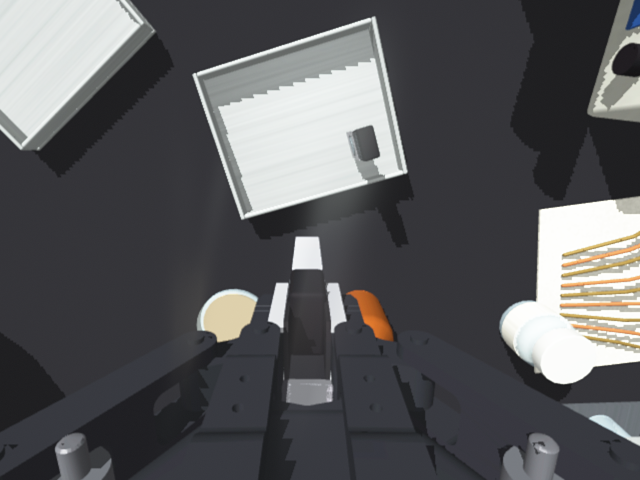

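The tray hasn't moved: its corners are at the same pixels, and the slider stands at (366,143).

```bash
python3 - <<'E'
from h import *
s=status.get_state();print(tool([.482,.171,.08],s).round(2))
E
python3 -m inch '[[-1,[2,-2,0],-0.14],[-1,[4,-4,0],-0.28],[-1,[4,-4,4],-0.28],[-1,[4,-4,8],-0.28],[-1,[4,-4,12],-0.28],[-1,[4,-4,15],-0.28],[-1,[4,-4,16.5],-0.28],[-1,[4,-4,17],-0.28],[-1,[4,-4,17.1],-0.28],[-1,[4,-4,17.1],-0.28],[-1,[4,-4,17.1],-0.28]]'
```

```text
[ 4.08 -3.93 17.35]
time: 18.75
eef_pos: [0.4829, 0.1712, 0.0848]
tcp_rot: [0.617, 0.787, 0.001, 0.001]
contact_force: [-0.2, 0.2, -0.4]
opening: 0.148
```

```bash
python3 -m inch '[[-1,[0,0,0.15],0],[-1,[0,0,0.3],0],[-1,[0,0,0.3],0]]'
```

```text
time: 19.05
eef_pos: [0.4817, 0.1713, 0.0804]
tcp_rot: [0.617, 0.787, 0.0, 0.0]
contact_force: [0.0, -0.5, -0.9]
opening: 0.149
```

```bash
python3 -m inch '[[-1,[0,0,0.1],0],[-1,[0,0,0.2],0],[-1,[0,0,0.2],0],[-1,[0,0,0.2],0]]'
```

```text
time: 19.45
eef_pos: [0.482, 0.1713, 0.0791]
tcp_rot: [0.617, 0.787, -0.0, -0.0]
contact_force: [-2.2, -0.5, 5.4]
opening: 0.144
```

```bash
python3 -m inch '[[-1,[0,0,-0.1],0],[-0.5,[0,0,-0.1],0],[-0.3,[0,0,-0.1],0],[-0.2,[0,0,-0.1],0],[-0.2,[0,0,-0.1],0],[-0.2,[0,0,-1],0],[-0.2,[0,0,-3],0],[-0.2,[0,0,-7],0],[-0.2,[0,0,-12],0],[-0.2,[0,0,-17],0],[-0.2,[0,0,-17],0],[-0.2,[0,0,-17],0]]'
python3 - <<'E'
from h import *
s=status.get_state();print(s['eef_pos'],s['opening'],tool([.5375,-.266,.25],s).round(2))
E
```

```text
time: 20.65
eef_pos: [0.4826, 0.1714, 0.2509]
tcp_rot: [0.617, 0.787, 0.002, 0.002]
contact_force: [0.4, 0.7, -0.4]
opening: 0.396
[0.48263879 0.17142167 0.25092967] 0.39636871483087005 [-43.79  -5.07   0.09]
```

```bash
python3 -m inch '[[-0.2,[-4,-0.5,0],0.1],[-0.2,[-8.5,-1,0],0.2],[-0.2,[-13,-1.5,0],0.28],[-0.2,[-17.5,-2,0],0.28],[-0.2,[-22,-2.5,0],0.28],[-0.2,[-26.5,-3,0],0.28],[-0.2,[-31,-3.5,0],0.28],[-0.2,[-35.5,-4,0],0.28],[-0.2,[-40,-4.7,0],0.28],[-0.2,[-43.8,-5.1,0],0.28],[-0.2,[-43.8,-5.1,0],0.28],[-0.2,[-43.8,-5.1,0],0.28],[-0.2,[-43.8,-5.1,0],0.28]]'
python3 - <<'E'
from h import *
s=status.get_state();print(s['eef_pos'],tool([.5365,-.266,.08],s).round(2))
E
```

```text
time: 21.95
eef_pos: [0.5357, -0.265, 0.2468]
tcp_rot: [0.721, 0.693, -0.0, -0.002]
contact_force: [0.8, -0.4, -0.6]
opening: 0.398
[ 0.53573278 -0.26499171  0.24679779] [-0.13  0.12 16.68]
```

```bash
python3 -m inch '[[-0.2,[-0.1,0.1,4],0],[-0.2,[-0.1,0.1,8],0],[-0.2,[-0.1,0.1,11],0],[-0.2,[-0.1,0.1,13.5],0],[-0.2,[-0.1,0.1,15.5],0],[-0.2,[-0.1,0.1,16.5],0],[-0.2,[-0.1,0.1,16.5],0],[-1,[-0.1,0.1,16.5],0],[-1,[-0.1,0.1,16.5],0],[-1,[-0.1,0.1,16.5],0],[-1,[-0.1,0.1,16.5],0],[-1,[-0.1,0.1,16.5],0]]' 80
```

```text
time: 23.15
eef_pos: [0.536, -0.2672, 0.0848]
tcp_rot: [0.721, 0.693, -0.001, -0.002]
contact_force: [-5.9, 1.4, 3.7]
opening: 0.148
```

```bash
python3 -m inch '[[-1,[0.25,0,-0.3],0],[-1,[-0.25,0,-0.6],0],[-1,[0.25,0,-1],0],[-1,[-0.25,0,-1.4],0],[-1,[0.25,0,-1.8],0],[-1,[-0.25,0,-2.2],0],[-1,[0.25,0,-2.6],0],[-1,[-0.25,0,-3],0],[-1,[0.25,0,-3.4],0],[-1,[-0.25,0,-3.8],0],[-1,[0.2,0,-4.2],0],[-1,[0,0,-4.6],0],[-1,[0,0,-5],0],[-1,[0,0,-7],0],[-1,[0,0,-10],0],[-1,[0,0,-14],0],[-1,[0,0,-17],0],[-1,[0,0,-17],0],[-1,[0,0,-17],0]]' 80
python3 - <<'E'
from h import *
s=status.get_state();print(tool([.52,.13,.25],s).round(2),s['opening'])
E
```

```text
time: 25.05
eef_pos: [0.5395, -0.2685, 0.2577]
tcp_rot: [0.721, 0.693, 0.001, 0.005]
contact_force: [0.2, -0.1, -1.4]
opening: 0.145
[39.74 -3.54  0.54] 0.1453877348008056
```

```bash
python3 -m inch '[[-1,[3,0,0],0],[-1,[7,-0.5,0],0],[-1,[11,-1,0],0],[-1,[15,-1.5,0],0],[-1,[19,-2,0],0],[-1,[23,-2.3,0],0],[-1,[27,-2.5,0],0],[-1,[31,-3,0],0],[-1,[35,-3.3,0],0],[-1,[38,-3.5,0],0],[-1,[39.7,-3.5,0],0],[-1,[39.7,-3.5,0],0],[-1,[39.7,-3.5,0],0],[-1,[39.7,-3.5,0],0]]'
python3 - <<'E'
from h import *
s=status.get_state();im=cams.read_camera('wrist');cv2.imwrite('pics/w7.png',im);print(s['eef_pos'],s['opening'],tool([.512,.239,.08],s).round(2))
E
```

```text
time: 26.45
eef_pos: [0.5183, 0.13, 0.2528]
tcp_rot: [0.721, 0.693, -0.0, -0.0]
contact_force: [0.7, -0.6, -0.4]
opening: 0.148
[0.51825894 0.13002498 0.25283659] 0.14797056512665885 [10.87 -1.06 17.28]
```

View pics/w7.png

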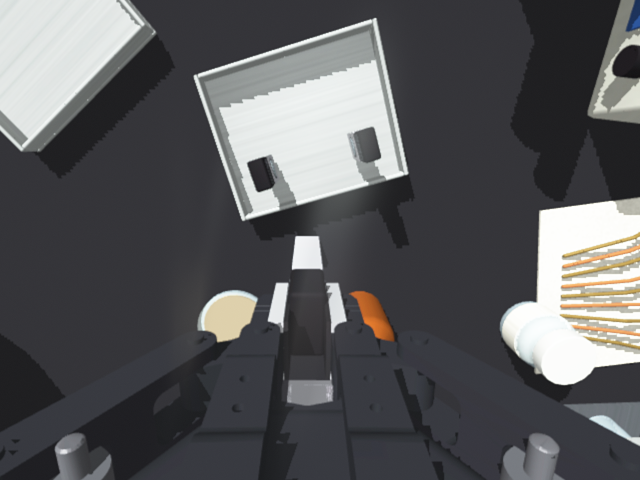

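Both sliders stand in the tray at (262,174) and (367,145), and the tray hasn't moved. I'm placing the third.

```bash
python3 -m inch '[[-1,[5,-0.5,0],-0.14],[-1,[9,-1,0],-0.28],[-1,[10.9,-1,0],-0.28],[-1,[10.9,-1,4],-0.28],[-1,[10.9,-1,8],-0.28],[-1,[10.9,-1,12],-0.28],[-1,[10.9,-1,15],-0.28],[-1,[10.9,-1,16.5],-0.28],[-1,[10.9,-1,17],-0.28],[-1,[10.9,-1,17.2],-0.28],[-1,[10.9,-1,17.2],-0.28],[-1,[10.9,-1,17.2],-0.28]]'
```

```text
time: 27.7
eef_pos: [0.5139, 0.2404, 0.0833]
tcp_rot: [0.617, 0.787, 0.001, 0.001]
contact_force: [0.3, -0.6, -1.6]
opening: 0.15
```

```bash
python3 -m inch '[[-1,[0,0,0.15],0],[-1,[0,0,0.3],0],[-1,[0,0,0.3],0],[-1,[0,0,0.3],0]]'
```

```text
time: 28.1
eef_pos: [0.5125, 0.2401, 0.0784]
tcp_rot: [0.617, 0.787, 0.0, 0.0]
contact_force: [-0.4, -0.4, -0.7]
opening: 0.144
```

```bash
python3 -m inch '[[-1,[0,0,0.1],0],[-1,[0,0,0.2],0],[-1,[0,0,0.2],0],[-1,[0,0,0.2],0]]'
```

```text
time: 28.5
eef_pos: [0.5129, 0.2402, 0.0778]
tcp_rot: [0.617, 0.787, -0.0, -0.0]
contact_force: [-3.2, -0.7, 6.7]
opening: 0.145
```

```bash
python3 -m inch '[[-1,[0,0,-0.1],0],[-0.5,[0,0,-0.1],0],[-0.3,[0,0,-0.1],0],[-0.2,[0,0,-0.1],0],[-0.2,[0,0,-0.1],0],[-0.2,[0,0,-1],0],[-0.2,[0,0,-3],0],[-0.2,[0,0,-7],0],[-0.2,[0,0,-12],0],[-0.2,[0,0,-17],0],[-1,[-6,0,-20],0],[-1,[-11,0,-22],0],[-1,[-11,0,-22],0],[-1,[-11,0,-22],0],[-1,[-11,0,-22],0]]'
python3 - <<'E'
from h import *
s=status.get_state();im=cams.read_camera('wrist');side=cams.read_camera('side');print(s['eef_pos'])
print(tool([.72,-.197,.30],s).round(2))
cv2.imwrite('pics/c8.png',np.hstack([cv2.resize(im,(400,300)),cv2.resize(side[90:390,180:480],(400,400))[:300]]))
E
```

```text
time: 30.0
eef_pos: [0.5385, 0.1332, 0.2966]
tcp_rot: [0.618, 0.786, 0.0, -0.0]
contact_force: [0.3, 0.3, -0.4]
opening: 0.003
[0.53854893 0.13319236 0.29659396]
[-36.38   9.81  -0.36]
```

View pics/c8.png

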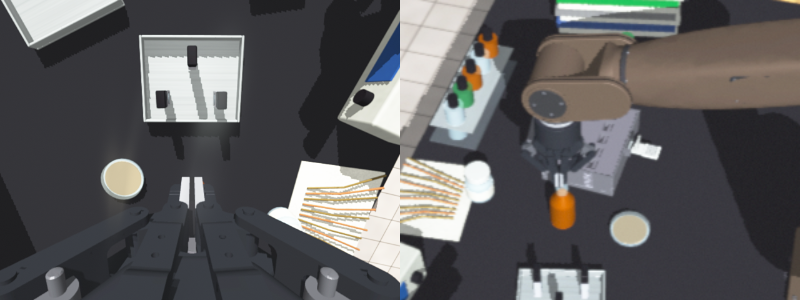

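All three sliders stand in the tray at (162,98), (192,55) and (221,99) in the left half. I'm moving behind the lid to close it.

```bash
python3 -m inch '[[-1,[-4,1.1,-0.5],0.1],[-1,[-8,2.2,-1],0.2],[-1,[-12,3.3,-1],0.28],[-1,[-16,4.4,-1],0.28],[-1,[-20,5.5,-1],0.28],[-1,[-24,6.6,-1],0.28],[-1,[-28,7.7,-1],0.28],[-1,[-32,8.8,-1],0.28],[-1,[-36.4,9.8,-1],0.28],[-1,[-36.4,9.8,-1],0.28],[-1,[-36.4,9.8,-1],0.28],[-1,[-36.4,9.8,-1],0.28]]'
python3 - <<'E'
from h import *
s=status.get_state();im=cams.read_camera('side');print(tool([.70,-.196,.224],s).round(2))
cv2.imwrite('pics/s9.png',cv2.resize(im[60:300,200:440],(600,600)))
E
```

```text
time: 31.3
eef_pos: [0.7203, -0.1951, 0.3056]
tcp_rot: [0.72, 0.693, -0.0, -0.001]
contact_force: [0.3, 0.3, -0.6]
opening: 0.004
[-0.18 -2.02  8.16]
```

View pics/s9.png

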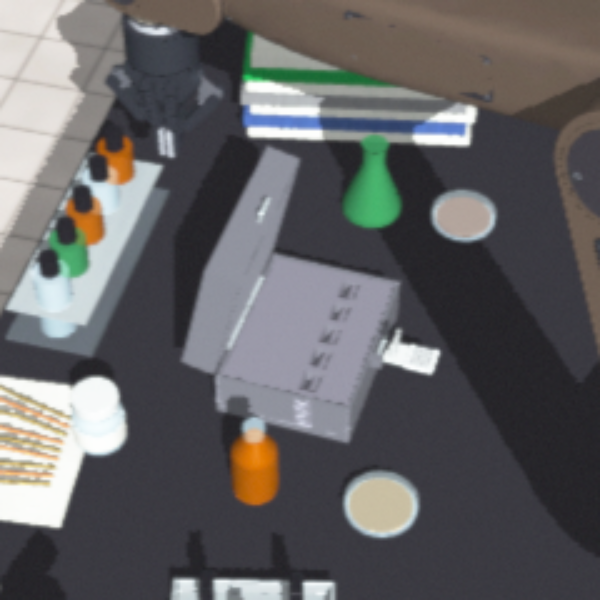

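The lid is open, all five slots are empty, and the fingers at (165,140) are behind the lid.

```bash
python3 -m inch '[[-1,[0,0,3],0],[-1,[0,0,6],0],[-1,[0,0,8.2],0],[-1,[0,-3,8.2],0],[-1,[0,-5.5,8.2],0],[-1,[0,-7,8.3],0],[-1,[0,-8.5,8.4],0],[-1,[0,-10,8.7],0],[-1,[0,-11.3,9.2],0],[-1,[0,-12.6,9.6],0],[-1,[0,-13.8,10.3],0],[-1,[0,-15,11],0],[-1,[0,-16,11.8],0],[-1,[0,-17,12.7],0],[-1,[0,-17.8,13.6],0],[-1,[0,-18.6,14.8],0],[-1,[0,-19.2,15.8],0],[-1,[0,-19.2,15.8],0]]'
```

```text
time: 33.15
eef_pos: [0.5266, -0.1888, 0.1456]
tcp_rot: [0.721, 0.693, -0.001, -0.002]
contact_force: [0.3, -0.1, 0.1]
opening: 0.001
```

```bash
python3 -m inch '[[-1,[0,-0.4,0.7],0],[-1,[0,-0.8,1.4],0],[-1,[0,-1.2,2],0],[-1,[0,-1.4,2.4],0],[-1,[0,-1.6,2.6],0],[-1,[0,-1.6,2.8],0],[-1,[0,-1.6,2.8],0]]'
python3 - <<'E'
from h import *
im=cams.read_camera('side');cv2.imwrite('pics/s10.png',cv2.resize(im[90:270,240:420],(540,540)))
E
```

```text
time: 33.85
eef_pos: [0.512, -0.1887, 0.1211]
tcp_rot: [0.721, 0.693, -0.001, -0.001]
contact_force: [-2.5, 0.6, 7.7]
opening: 0.004
```

View pics/s10.png

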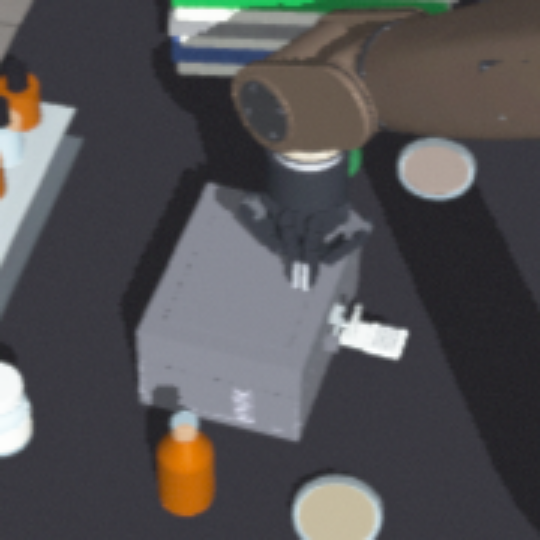

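The lid is down under the fingers at (300,275). I'll press a little more to make sure it latches.

```bash
python3 -m inch '[[-1,[0,-0.8,0.1],0],[-1,[0,-0.8,0.3],0],[-1,[0,-0.8,0.4],0],[-1,[0,-0.8,0.4],0],[-1,[0,-0.8,0.4],0]]'
```

```text
time: 34.4
eef_pos: [0.5056, -0.1892, 0.1196]
tcp_rot: [0.721, 0.693, -0.0, 0.001]
contact_force: [-3.5, 1.4, 14.6]
opening: 0.004
```

```bash
python3 -m inch '[[-1,[0,0,-2],0],[-1,[0,0,-6],0],[-1,[0,0,-11],0],[-1,[0,-3,-15],0],[-1,[-4,-5,-18],0],[-1,[-9,-5,-20],0],[-1,[-14,-5,-20],0],[-1,[-19,-5,-20],0],[-1,[-19,-5,-20],0],[-1,[-19,-5,-20],0],[-1,[-19,-5,-20],0],[-1,[-19,-5,-20],0],[-1,[-19,-5,-20],0],[-1,[-19,-5,-20],0],[-1,[-19,-5,-20],0],[-1,[-19,-5,-20],0],[-1,[-19,-5,-20],0]]'
python3 - <<'E'
from h import *
s=status.get_state();print(s['dq'].round(3) if hasattr(s['dq'],'round') else s['dq'])
im=cams.read_camera('side');cv2.imwrite('pics/s11.png',cv2.resize(im[80:420,180:460],(494,600)))
E
```

```text
time: 36.1
eef_pos: [0.4471, -0.3762, 0.3164]
tcp_rot: [0.721, 0.693, -0.0, 0.0]
contact_force: [-0.2, -0.2, -0.4]
opening: 0.0
[-0.002  0.003  0.001  0.    -0.002 -0.001]
```

View pics/s11.png

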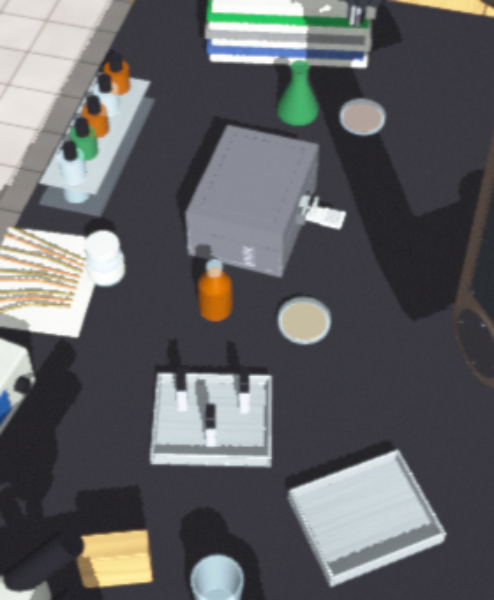

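The lid is shut with the hand clear of it, and three sliders stand in the tray at (181,390), (244,392) and (210,423). I'll compare the case with the first picture, then hand in.

```bash
python3 - <<'E'
from h import *
a=cv2.imread('pics/side0.png');b=cams.read_camera('side')
d=cv2.absdiff(a,b)[145:245,280:380].max(2);print('changed px on case',(d>40).sum())
d=cv2.absdiff(a,b).max(2)>60
n,_,st,_=cv2.connectedComponentsWithStats(d.astype(np.uint8));print(st[1:][st[1:,4]>20].tolist())
if (cv2.absdiff(a,b)[145:245,280:380].max(2)>40).sum()<60:
    from plant import ctrl;print(ctrl.sign_off())
E
```

```text
changed px on case 0
[[326, 0, 268, 257, 22720], [292, 36, 29, 22, 262], [475, 39, 15, 12, 152], [492, 40, 15, 12, 153], [460, 86, 7, 5, 24], [379, 112, 10, 7, 53], [468, 225, 15, 23, 192], [504, 235, 9, 6, 33], [566, 245, 6, 18, 33], [554, 254, 11, 11, 66], [468, 257, 42, 39, 640], [505, 261, 9, 5, 26], [506, 267, 10, 8, 24], [278, 291, 8, 11, 78], [312, 292, 9, 12, 89], [291, 295, 11, 30, 197]]
the job is handed in; nothing more can be done
None
```

I pressed the latch and the lid popped open. I then pulled the three sliders present from slots +2, +1 and −2, stood them in the tray nearest the robot's right, pushed the lid shut and handed the job in at about 36 s.

- **Case:** the region around it in the last side view matches the start picture, with no changed pixels. The lid met a hard stop at about 15 N and stayed shut after the hand left.
- **Slots and tray:** all five slots were empty before I shut the lid. In the last picture the three sliders stand in the tray, which is flat and where it started.
- **Bystanders and robot:** the picture comparison showed no sign of the bystanders moving. The strongest changes were where the arm and its shadow had been, plus the three sliders in the tray. The hand was clear of everything and still.
- **What disagreed:** early estimates of the case's yaw ranged from −0.005 to −0.046 rad. I used −0.043, and the grasps fitted it. I used 15 pictures, one over the budget of 14.

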